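# Straighten the row of tins with the ruler

### The arm

A 6-joint arm with a two-finger parallel gripper is mounted at the origin on the work surface. World frame = base frame: x ahead of the robot, y to its left, z up, the work surface at z = 0. Lengths are in m, angles in rad, forces in N, time in s.
With the tool pointing down it reaches from about 0.25 to 0.775 m from the base axis. Payload 4 kg.
Tool frame: the origin (TCP) lies on the centre line of the jaws, within the pads' length; the fingertips stand r.tips_ahead ahead of it and the grasp point (between the pads) lies 6 mm ahead of it (r.tips_ahead is the distance from the TCP to the fingertips, in m); z points along the fingers, y is the line along which they close (so a half turn about z gives the same grasp; the last joint's range is limited). The gripper opens to 85 mm and grips with 20 to 120 N. Pads are 22 mm wide; open, the fingers measure 114 mm over their backs; the gripper's body (76 mm by 85 mm) begins 54 mm behind the grasp point. The pads swing forward as they close: fully open they stand 13 mm farther back than shut.
Start: joints at [-1.3, 0.087, 1.371, -0, 1.684, -0.103], TCP at [0.201, -0.512, 0.256] pointing down, gripper open.
Joint ranges: [-3.1, 3.1], [-0.76, 2.03], [0.27, 2.55], [-1.08, 4.22], [0.17, 2.65], [-2.57, 2.57]. Speed limits (rad/s): [2.79, 2.79, 3.14, 3.14, 3.14, 3.14].

### API

Orientations are given as a unit quaternion [w, x, y, z].
In Python, from cell import r gives the robot as it stands. The module is installed in compiled form; this text tells all that it offers. Calls block until the motion is done:
- r.reach(position, orientation): joint-space move of the TCP to a pose.
- r.move_linear(position, vel=0.15, orientation=None, threshold=None): straight line of the TCP; orientation=None keeps the orientation; vel is the mean speed in m/s. With threshold (N) it stops when the force on the tool has changed by that much, and returns True; else False.
- r.goto_joints(angles): joint-space move.
- r.command_gripper(opening): finger opening in m; the grip force is fixed at half the most; returns when the fingers have stopped.
- r.dwell(seconds).
- r.inverse_kinematics(position, orientation): joint angles nearest the present ones, or None.
- r.read_camera(name): name is "side" or "top"; returns the picture (480x640x3 uint8, red, green, blue); there is no depth.
- r.calibration(name): a dict with "fov_y" (degrees; the focal length in pixels is half the picture's height over the tangent of half this angle, whatever the lens; pixels are square), "cx", "cy" (the principal point, pixels), "rvec" (rotation vector, rad) and "tvec" (3), from world to camera coordinates, as OpenCV has them. Camera axes: x right, y down, z forward; pixel columns grow to the right and rows downward; lengths in m; the calibration is good to about 2 mm. A picture is of the moment at which its call begins. calibration takes no time and is no camera call.
A pose or a line that the arm cannot do raises r.PlanningError and nothing moves.
- r.hand_in(): hands the job in; it is judged then, once.
Trained networks look in the newest picture that a camera, given by its name, has taken for a name from the list of things; names that differ only in an ending like _2 or _b are one class to them, and where a whole thing is asked for, a point or a joint stands for the part that bears it (a point fixed in the world has none). Each returns a list of dicts, best first, with "conf" (0 to 1); they miss things now and then, are a little off and sometimes report something else, mostly with a low value. They report only what shows in the picture. A call takes as long as a camera call.
- r.find_in(target, camera): "box" ([left, top, right, bottom] in pixels, round what is visible of it).
- r.masks_of(target, camera): "pixels" (480x640 bool, what is visible of it) and "box" ([left, top, right, bottom] in pixels, round what is visible of it).
Readings, each from a call of its own:
- r.read_time(): time.
- r.read_qpos(): joint angles.
- r.read_dq(): joint speeds.
- r.read_joint_efforts(): joint torques, N m.
- r.read_eef_pos(): TCP position.
- r.read_orientation(): TCP orientation.
- r.read_ft_force(): force on the tool from outside, world axes, zero at the start.
- r.read_moment(): the same for the moment, N m.
- r.read_grip_width(): finger opening in m.
- r.read_gripper_force(): force on a finger pad.
Only numpy, scipy, OpenCV 4.12 (cv2) and the standard library are available. Lean on these libraries where they do the work, as an engineer would, in place of code of your own. Each camera call takes 0.05 s, during which the arm holds its last target. There are 200 camera calls.

### The job

Four square aluminium tins stand raggedly in the gallery tray: take the wooden ruler by its grip bar and, with its straight front edge, push the whole row back until all four stand in one straight line, square and snug against the adjustable back rail. Hold them there for a second with a steady, even push of about 12 N in all, so that every tin bears on the rail, but squeeze no tin harder than 5 N because they dent, and touch the tins only with the ruler. Then lay the ruler flat on the table, off the tray, let go, and leave the straightened row and everything else undisturbed.

Things in the scene. Friction and masses are not known exactly. Their poses are not given: they have to be found in the camera images.
- tray: Spruce gallery tray, fixed, 197 mm deep (x), 366 mm wide (y), open to the robot. Origin on the underside, mid-width, 85 mm behind the open front edge; x points back. Floor 10 mm thick. Side lips 22 mm above the floor, 330 mm apart. Between them, parallel to y, the adjustable back rail, clamped rigidly, 18 mm thick, 22 mm high: its inner face stands anywhere from x = 50 to 86 mm, not measured.
- ruler: Beech board ruler, 0.12 kg, flat on the table left of the tray. Blade 280 mm (y) x 55 mm (x), 8 mm thick. Origin on the underside, below the middle of the grip bar; straight pushing edge at x = +38 mm, back edge at x = -17 mm. The bar on top runs along y, 110 mm long, 14 mm wide, from 8 to 36 mm above the underside: pinched across x, the fingers stay clear of the pushing edge.
- tin1: Square aluminium tin with a slip lid, 48 x 48 mm, 40 mm high, about 0.09 kg, all four tins alike, tin 1 to tin 4 side by side from the tray's -y end to its +y end, 64 mm apart, origins at tray x = -12 to 16 mm, turned up to 0.28 rad; sliding, a tin resists with under 0.8 N. Origin at the centre of its underside, x and y square to its sides, z up.
- tin2: Square aluminium tin with a slip lid, 48 x 48 mm, 40 mm high, about 0.09 kg, all four tins alike, see tin 1. Origin at the centre of its underside, x and y square to its sides, z up.
- tin3: Square aluminium tin with a slip lid, 48 x 48 mm, 40 mm high, about 0.09 kg, all four tins alike, see tin 1. Origin at the centre of its underside, x and y square to its sides, z up.
- tin4: Square aluminium tin with a slip lid, 48 x 48 mm, 40 mm high, about 0.09 kg, all four tins alike, see tin 1. Origin at the centre of its underside, x and y square to its sides, z up.
- bottle: Bystander: glass bottle with white twist cap, 58 mm diameter, 150 mm high, loose. Origin under its centre.
- comb: Bystander: pink plastic comb lying flat, 150 mm along its y, 29 mm wide, 5 mm high, loose. Origin under its middle.
- ring_toy: Bystander: beech stacking ring toy, 90 mm diameter, 115 mm high, loose. Origin under its centre.
- thermometer: Bystander: white plastic dial thermometer standing on a foot, 30 x 66 mm, 80 mm high with its knob on top, loose. Origin under its centre.

How it is judged:
By the outcome, as a careful person would: the job done as asked, in the order asked, and still so for the second after the job is handed in, with the robot touching nothing.
It also fails if it takes over 72 s, if anything falls off the work surface, if the arm or the gripper's body presses on something with over 40 N, if the wrist force passes 120 N, or if a joint passes its speed limit or range.

## Working session

There is one attempt and no reset: what is moved stays moved. The work goes in short steps, each a Python script; the robot and the scene stay as the last script left them, time stands still between calls to the robot, and variables do not carry over. Pictures are saved under pics/ and viewed, at most 10 in all, crops included, and the job is handed in when it is done.

```bash
mkdir -p pics; python3 - <<'E'
from cell import r
import cv2
for n in("top","side"):
    im=r.read_camera(n); cv2.imwrite(f"pics/{n}0.png",im[:,:,::-1]); print(n,r.calibration(n))
    for t in("ruler","tray","tin1","bottle","comb","ring_toy","thermometer"):
        print(t,[(round(d["conf"],2),[int(v) for v in d["box"]]) for d in r.find_in(t,n)][:5])
print(r.tips_ahead,r.read_orientation(),r.read_time())
E
```

```text
top {'fov_y': 44.82832034295686, 'cx': 311.2532970188919, 'cy': 243.07512012827132, 'rvec': array([ 2.17828189, -2.19005004,  0.04709688]), 'tvec': array([-0.04260469,  0.49374152,  1.18838663])}
ruler [(0.81, [111, 223, 159, 364]), (0.52, [492, 174, 537, 216])]
tray [(0.59, [251, 157, 439, 267])]
tin1 [(0.97, [379, 206, 407, 234]), (0.9, [313, 204, 346, 230]), (0.9, [281, 204, 314, 232]), (0.57, [345, 210, 373, 236])]
bottle [(0.92, [126, 145, 168, 176])]
comb [(0.77, [251, 291, 322, 308])]
ring_toy [(0.94, [493, 174, 535, 217])]
thermometer [(0.71, [404, 309, 437, 328])]
side {'fov_y': 54.537615136669324, 'cx': 318.17930379545874, 'cy': 247.04817059799015, 'rvec': array([ 0.67291289, -2.54946745,  1.24250022]), 'tvec': array([0.41200133, 0.24578734, 0.91606273])}
ruler [(0.97, [192, 371, 346, 440]), (0.68, [402, 219, 423, 256])]
tray [(0.59, [234, 201, 380, 306])]
tin1 [(0.95, [313, 228, 340, 250]), (0.81, [299, 241, 324, 263]), (0.78, [283, 257, 309, 282]), (0.72, [323, 211, 348, 234])]
bottle [(0.7, [151, 284, 188, 350])]
comb [(0.58, [331, 283, 371, 327]), (0.4, [298, 240, 322, 263])]
ring_toy [(0.59, [344, 153, 375, 194])]
thermometer [(0.57, [403, 220, 425, 254])]
0.025 [ 7.60519550e-05  9.82583758e-01  1.85820218e-01 -1.56017925e-05] 0.8
```

View pics/top0.png

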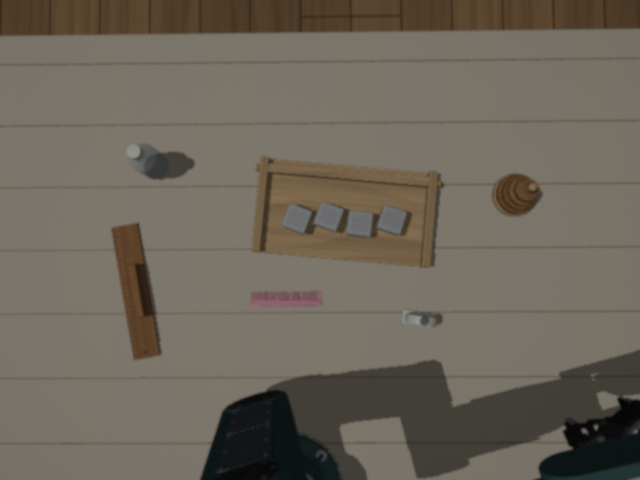

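View pics/side0.png

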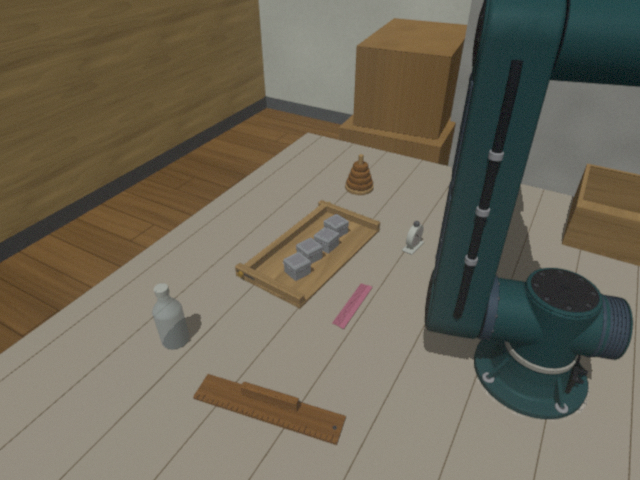

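The top view has world +x up and +y left. The ruler is at about (135,292), with its bar nearer the right edge, so the pushing edge faces left (+y). The tray is at about (345,212) with the four tins at (297,218), (329,216), (360,223) and (392,220). The bottle is at (145,160), comb at (286,299), thermometer at (420,318) and ring toy at (515,195). The side view agrees. Next I'll fit poses to the masks.

```bash
cat > h.py <<'E'
from cell import r
import numpy as np, cv2
from scipy.optimize import minimize
def K(c):
    f=240/np.tan(np.radians(c["fov_y"])/2); return np.array([[f,0,c["cx"]],[0,f,c["cy"]],[0,0,1]])
def proj(P,n):
    c=r.calibration(n); return cv2.projectPoints(np.float64(P),c["rvec"],c["tvec"],K(c),None)[0][:,0]
def back(uv,z,n="top"):
    c=r.calibration(n); R=cv2.Rodrigues(c["rvec"])[0]; o=-R.T@c["tvec"]
    d=R.T@np.linalg.inv(K(c))@np.r_[uv,1]; return (o+d*(z-o[2])/d[2])[:2]
def box(x0,x1,y0,y1,z0,z1): return [(x,y,z) for x in(x0,x1) for y in(y0,y1) for z in(z0,z1)]
S=8
def fill(uv):
    m=np.zeros((480,640),np.uint8); cv2.fillConvexPoly(m,cv2.convexHull(np.round(uv*256).astype(np.int32)),255,cv2.LINE_AA,8); return m/255.
def place(P,p):
    P=np.array(P); c,s=np.cos(p[2]),np.sin(p[2])
    return np.c_[p[0]+c*P[:,0]-s*P[:,1],p[1]+s*P[:,0]+c*P[:,1],P[:,2]]
def hull(m):
    k=np.argwhere(m)[:,::-1].astype(np.int32); o=np.zeros((480,640),np.uint8); cv2.fillConvexPoly(o,cv2.convexHull(k),1); return o.astype(float)
def fit(P,p0,masks):
    T={n:hull(m) for n,m in masks.items()}
    # pixel centre convention: hull of pixels
    cost=lambda q:sum(np.abs(fill(proj(place(P,(q[0]/100,q[1]/100,q[2]/10)),n))-T[n]).sum()/T[n].sum() for n in T)
    q=np.array([p0[0]*100,p0[1]*100,p0[2]*10]); 
    for s in(1.5,.4):
        o=minimize(cost,q,method="Nelder-Mead",options=dict(initial_simplex=np.array([q]+[q+s*e for e in np.eye(3)]),maxiter=150)); q=o.x
    return np.array([q[0]/100,q[1]/100,q[2]/10]),o.fun
RUL=box(-.017,.038,-.14,.14,0,.008)+box(-.007,.007,-.055,.055,0,.036)
TRAY=box(-.085,.112,-.183,.183,0,.032)
TIN=box(-.024,.024,-.024,.024,0,.04)
def q_down(yaw): # tool down, tool y axis along world (cos yaw, sin yaw)
    from scipy.spatial.transform import Rotation as R
    y=np.array([np.cos(yaw),np.sin(yaw),0]); z=np.array([0,0,-1.]); x=np.cross(y,z)
    q=R.from_matrix(np.c_[x,y,z]).as_quat(); return q[[3,0,1,2]]
E
cat > meas.py <<'E'
from h import *
r.read_camera("top"); r.read_camera("side")
def ms(t,n): return [d for d in r.masks_of(t,n) if d["conf"]>.4]
M=ms("ruler","top"); m=M[0]["pixels"]; rm={"top":m}
s=ms("ruler","side")
for p0 in(1.65,1.65+np.pi):
    c=back(np.argwhere(m).mean(0)[::-1],.01)
    print("ruler top",fit(RUL,(*c,p0),rm))
    if s: print("ruler both",fit(RUL,(*c,p0),{"top":m,"side":s[0]["pixels"]}))
m=ms("tray","top")[0]["pixels"]; c=back((345,212),.02)
print("tray top",fit(TRAY,(*c,-.05),{"top":m}))
s=ms("tray","side")
if s: print("tray side",fit(TRAY,(*c,-.05),{"side":s[0]["pixels"]}))
for d in ms("tin1","top"):
    c=back(np.argwhere(d["pixels"]).mean(0)[::-1],.045); 
    TP=[(a,b,z+.01) for a,b,z in TIN]
    print("tin",d["conf"],min([fit(TP,(*c,a),{"top":d["pixels"]}) for a in(-.4,0,.4)],key=lambda v:v[1]))
for t,z in(("bottle",0.07),("comb",0),("ring_toy",.05),("thermometer",.03)):
    for d in ms(t,"top")[:1]: print(t,back(np.argwhere(d["pixels"]).mean(0)[::-1],z))
for n,uv in dict(FL=(252,251),FR=(433,266)).items(): print(n,back(uv,.032))
E
python3 meas.py
```

```text
ruler top (array([0.39781185, 0.31120105, 1.75103999]), np.float64(0.034360315917980916))
ruler both (array([0.39841674, 0.31058359, 1.75203259]), np.float64(0.10587148307001458))
ruler top (array([0.39397017, 0.33186465, 4.89305078]), np.float64(0.03435433639783741))
ruler both (array([0.3950525 , 0.33030096, 4.89868837]), np.float64(0.1671955818561044))
tray top (array([ 0.54308416, -0.11228108, -0.09367796]), np.float64(0.021764176179251533))
tray side (array([ 0.54638041, -0.11583825, -0.08942663]), np.float64(0.023775426445158832))
tin 0.86 (array([ 0.53149681, -0.14237196, -0.13798927]), np.float64(0.06979014153245484))
tin 0.86 (array([ 0.54564672, -0.08159407,  1.20590379]), np.float64(0.12438745881047926))
tin 0.7 (array([ 0.54275145, -0.0162221 , -0.38061877]), np.float64(0.056547250479139034))
tin 0.68 (array([ 0.53739786, -0.20862282, -0.33506376]), np.float64(0.10450418478100139))
bottle [0.65653867 0.27903288]
comb [0.37540432 0.01331093]
ring_toy [ 0.5861971  -0.45444141]
thermometer [ 0.33829488 -0.26142685]
FL [0.47698739 0.07527935]
FR [ 0.44452352 -0.29181421]
```

```bash
python3 - <<'E'
from h import *
print(back((143,290),.036))
p=np.array([.398,.311]); yw=1.752; ty=-.0915
for f in(0,np.pi,-np.pi):
    for nm,pos,y in(("pick",(*p,.036),yw),("pre",(*p,.16),yw),("start",(.44,-.105,.06),ty),("end",(.55,-.115,.06),ty)):
        q=r.inverse_kinematics(pos,q_down(y+f)); print(f,nm,None if q is None else np.round(q,2))
r.command_gripper(.04); print(r.read_grip_width(),r.tips_ahead,r.read_time(),r.read_ft_force(),r.read_moment())
r.reach((*p,.12),q_down(yw-np.pi)); print(r.read_time(),r.read_qpos())
im=r.read_camera("side"); cv2.imwrite("pics/s1.png",cv2.resize(im[250:,100:450,::-1],None,fx=2,fy=2))
E
```

```text
[0.39886595 0.29621195]
0 pick [ 0.55  0.14  1.77 -0.    1.23 -1.2 ]
0 pre [ 0.55  0.03  1.63 -0.    1.49 -1.2 ]
0 start [-0.36 -0.    1.87 -0.    1.28 -0.27]
0 end [-0.31  0.23  1.61 -0.    1.3  -0.22]
3.141592653589793 pick [ 0.55  0.14  1.77 -0.    1.23  1.94]
3.141592653589793 pre [ 0.55  0.03  1.63 -0.    1.49  1.94]
3.141592653589793 start None
3.141592653589793 end None
-3.141592653589793 pick [ 0.55  0.14  1.77 -0.    1.23  1.94]
-3.141592653589793 pre [ 0.55  0.03  1.63 -0.    1.49  1.94]
-3.141592653589793 start None
-3.141592653589793 end None
0.04004296975510483 0.025 1.8583 [-0.28139937  0.64169819  0.88010039] [ 0.02490561  0.0338132  -0.0081805 ]
4.8667 [ 5.49826803e-01  5.64033097e-02  1.67832902e+00 -2.24556079e-04
  1.40646428e+00  1.94051799e+00]
```

View pics/s1.png

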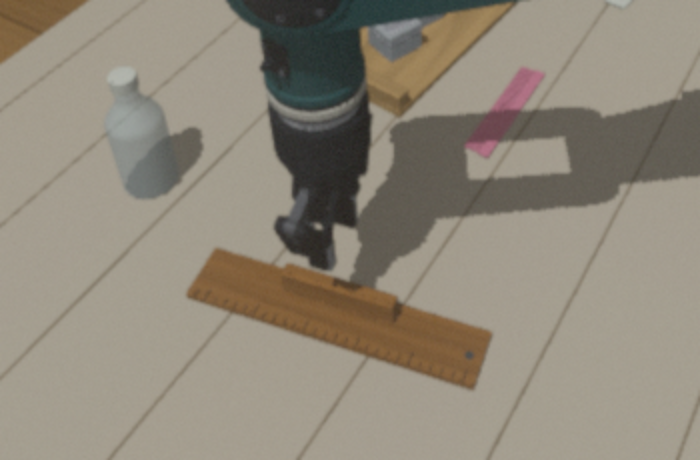

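The open gripper is above the bar at about (350,285) in the crop, but that wrist flip is no good for pushing, so I'll use the other one. First I'll check the ruler fit with an overlay.

```bash
python3 - <<'E'
from h import *
out=[]
for n,(y0,y1,x0,x1),f in(("top",(210,375,90,180),3),("side",(360,450,180,360),3)):
    im=cv2.resize(cv2.imread(f"pics/{n}0.png"),None,fx=4,fy=4)
    for P in(box(-.017,.038,-.14,.14,.008,.0081),box(-.007,.007,-.055,.055,.036,.0361)):
        uv=proj(place(P,(.398,.311,1.752)),n); cv2.polylines(im,[cv2.convexHull(((uv+.5)*4).astype(np.int32))],True,(0,255,0),1)
    out.append(im[y0*4:y1*4,x0*4:x1*4])
H=600;a=cv2.resize(out[0],(int(out[0].shape[1]*H/out[0].shape[0]),H)); b=cv2.resize(out[1],(470,235))
c=np.zeros((H,a.shape[1]+470,3),np.uint8); c[:,:a.shape[1]]=a; c[:235,a.shape[1]:]=b; cv2.imwrite("pics/ov.png",c); print(c.shape)
r.reach((.398,.311,.12),q_down(1.752)); print(r.read_qpos(),r.read_time())
E
```

```text
(600, 797, 3)
[ 5.50976964e-01  5.63996959e-02  1.67865152e+00 -1.92308090e-05
  1.40650420e+00 -1.20079467e+00] 7.5667
```

View pics/ov.png

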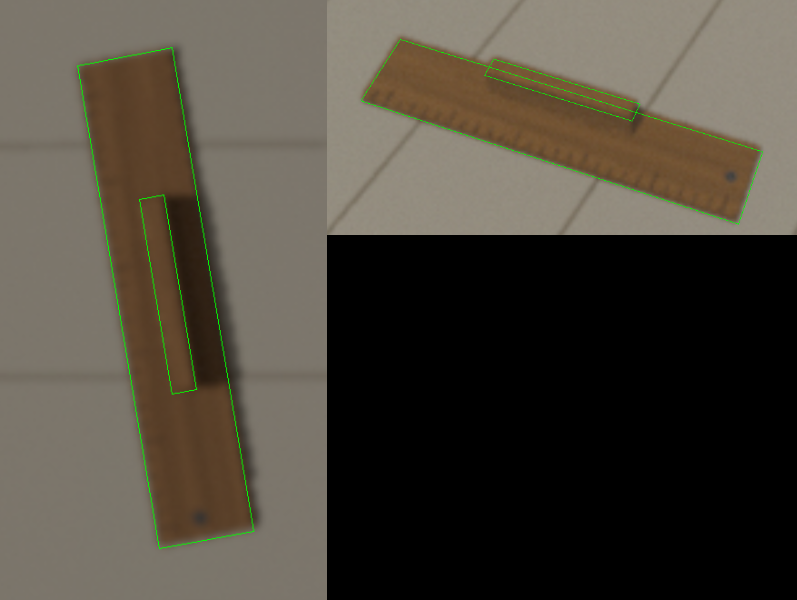

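The fit matches the blade and bar in both views. Now I'll grasp the bar, lift and carry the ruler to the tray.

```bash
python3 - <<'E'
from h import *
print(r.move_linear((.398,.311,.037),vel=.08,threshold=6),r.read_eef_pos(),r.read_ft_force())
r.command_gripper(0.0); print(r.read_grip_width(),r.read_gripper_force(),r.read_ft_force(),r.read_eef_pos())
r.move_linear((.398,.311,.14),vel=.12); print(r.read_ft_force(),r.read_moment())
T=np.array([.5445,-.1135]); ty=-.0915; u=np.array([np.cos(ty),np.sin(ty)])
s=T-.105*u
r.reach((*s,.15),q_down(ty)); print(s,r.read_time(),r.read_ft_force(),r.read_moment(),r.read_qpos())
for n in("top","side"): cv2.imwrite(f"pics/{n}2.png",r.read_camera(n)[:,:,::-1])
a=cv2.imread("pics/top2.png")[130:360,220:460];b=cv2.imread("pics/side2.png")[150:380,200:440]
cv2.imwrite("pics/c2.png",cv2.resize(np.hstack([a,b]),None,fx=1.66,fy=1.66))
E
```

```text
False [0.39851694 0.31131573 0.03771107] [0.26660093 0.29984384 0.60615146]
0.012574130815650578 62.15450406074524 [-0.70697212  0.82257371  3.54982002] [0.39857041 0.31130712 0.03788753]
[-0.40400188  0.26750378 -1.60149449] [ 0.01204722 -0.01364018  0.04527356]
[ 0.43993924 -0.1039059 ] 11.65 [-0.06391472 -0.51282808 -0.68445797] [ 0.08627519 -0.03648385 -0.08056319] [-3.56151946e-01 -8.62129099e-02  1.75742605e+00  5.40776244e-04
  1.47075913e+00 -2.66223715e-01]
```

View pics/c2.png

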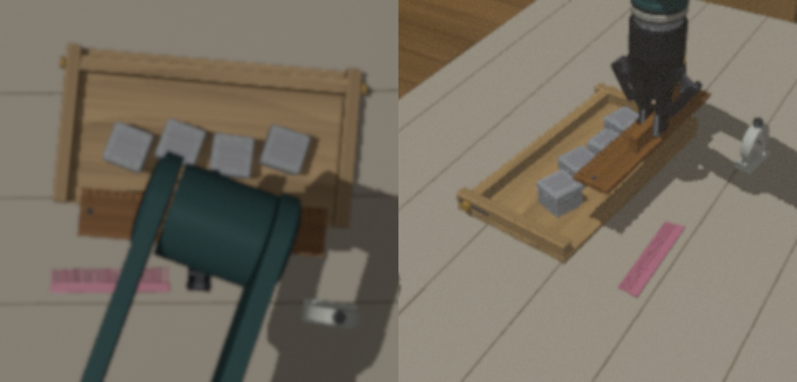

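The picture shows the ruler held level above the tray front, spanning between the lips. The tins and bystanders are untouched. I'll lower it and start pushing.

```bash
cat >> h.py <<'E'
T=np.array([.5445,-.1135]); Z=.058
def goal(x,yaw): u=np.array([np.cos(yaw),np.sin(yaw)]); v=np.array([-np.sin(TY),np.cos(TY)]); return (*(T+x*np.array([np.cos(TY),np.sin(TY)])),Z)
TY=-.0915
def meas(n=4):
    F=[];M=[]
    for _ in range(n): F.append(r.read_ft_force());M.append(r.read_moment()[2]); r.dwell(.02)
    return np.mean(F,0)@np.array([np.cos(TY),np.sin(TY),0]),np.mean(M)
E
python3 - <<'E'
from h import *
import json
print(r.move_linear(goal(-.105,TY),vel=.08,threshold=8)); r.dwell(.3)
b=[meas(10) for _ in range(3)]; print("bias",b); b=np.mean(b,0); json.dump(list(b),open("bias.json","w"))
print(r.move_linear(goal(-.070,TY),vel=.04,threshold=4),r.read_time()) 
print(r.move_linear(goal(-.040,TY),vel=.025,threshold=5),r.read_time(),meas()-b) # edge at -2mm
x=-.040
while x<.004:
    x+=.001
    hit=r.move_linear(goal(x,TY),vel=.012,threshold=3.0); f=meas()-b
    print(round(x,4),hit,np.round(f,2),round(r.read_time(),2))
    if hit or abs(f[0])>4: break
print(r.read_eef_pos(),goal(x,TY))
E
```

```text
False
bias [(np.float64(0.1517384950560368), np.float64(-1.7092771479750717e-05)), (np.float64(0.23762762709401158), np.float64(0.0027315515475842974)), (np.float64(-0.17665364142597365), np.float64(-0.0027065252547038426))]
False 14.875
False 16.225 [-2.371256   0.0338938]
-0.039 False [-1.69  0.04] 16.61
-0.038 False [-1.06 -0.  ] 16.93
-0.037 False [-1.21 -0.01] 17.24
-0.036 False [-1.82 -0.01] 17.56
-0.035 False [-1.75 -0.02] 17.88
-0.034 False [-1.77  0.01] 18.19
-0.033 False [-1.93 -0.01] 18.51
-0.032 False [-1.55  0.01] 18.82
-0.031 False [-2.22 -0.  ] 19.14
-0.03 False [-2.54 -0.  ] 19.46
-0.029 False [-2.39  0.02] 19.77
-0.028 False [-2.43  0.02] 20.09
-0.027 False [-2.49  0.01] 20.41
-0.026 False [-2.51  0.01] 20.73
-0.025 False [-2.97  0.01] 21.04
-0.024 False [-2.57 -0.01] 21.36
-0.023 False [-2.47  0.02] 21.68
-0.022 False [-2.76  0.02] 21.99
-0.021 False [-2.51  0.02] 22.31
-0.02 False [-2.7   0.02] 22.62
-0.019 False [-2.57 -0.01] 22.94
-0.018 False [-2.13  0.01] 23.26
-0.017 False [-2.44 -0.01] 23.57
-0.016 False [-2.95 -0.  ] 23.89
-0.015 False [-2.51 -0.01] 24.21
-0.014 False [-2.92 -0.  ] 24.52
-0.013 False [-2.56  0.  ] 24.84
-0.012 False [-2.95  0.01] 25.16
-0.011 False [-3.14  0.01] 25.48
-0.01 False [-2.33  0.02] 25.79
-0.009 False [-2.68  0.  ] 26.11
-0.008 False [-2.68  0.02] 26.43
-0.007 False [-2.57  0.  ] 26.74
-0.006 False [-2.9  0. ] 27.06
-0.005 False [-2.34  0.02] 27.38
-0.004 False [-4.38 -0.1 ] 27.69
[ 0.54029219 -0.11301643  0.05799671] (np.float64(0.5405167328208315), np.float64(-0.11313451049350418), 0.058)
```

```bash
python3 - <<'E'
from h import *
import json
b=np.array(json.load(open("bias.json"))); x=-.004; yaw=TY; k=.015
for i in range(16):
    f=meas(6)-b
    print(round(x*1e3,2),round(yaw,4),np.round(f,2),round(r.read_time(),2))
    if f[0]<-7.5: break
    if abs(f[1])>.04: yaw+=np.clip(k*f[1],-.003,.003)
    if abs(f[1])<.15: x+=.0001
    r.move_linear(goal(x,0),vel=.01,orientation=q_down(yaw))
json.dump([x,yaw],open("st.json","w"))
E
```

```text
-4.0 -0.0915 [-4.95 -0.1 ] 27.79
-3.9 -0.0931 [-5.21 -0.05] 28.14
-3.8 -0.0938 [-5.8  -0.06] 28.49
-3.7 -0.0947 [-5.13 -0.05] 28.84
-3.6 -0.0954 [-5.45 -0.05] 29.19
-3.5 -0.0961 [-5.06 -0.07] 29.54
-3.4 -0.0972 [-5.39 -0.03] 29.89
-3.3 -0.0972 [-5.46 -0.05] 30.24
-3.2 -0.0979 [-5.76 -0.01] 30.59
-3.1 -0.0979 [-5.96  0.02] 30.94
-3.0 -0.0979 [-5.92  0.01] 31.29
-2.9 -0.0979 [-6.84  0.01] 31.64
-2.8 -0.0979 [-7.06  0.  ] 31.99
-2.7 -0.0979 [-7.3   0.04] 32.34
-2.6 -0.0979 [-7.92  0.  ] 32.69
```

```bash
python3 - <<'E'
from h import *
import json
b=np.array(json.load(open("bias.json"))); x,yaw=json.load(open("st.json")); k=.01
for i in range(22):
    f=meas(8)-b
    print(round(x*1e3,2),round(yaw,4),np.round(f,2),round(r.read_time(),2))
    if f[0]<-11.7 and abs(f[1])<.05: break
    if abs(f[1])>.03: yaw+=np.clip(k*f[1],-.002,.002)
    if f[0]>-11.7: x+=np.clip((12+f[0])/6000,.00003,.00015)
    r.move_linear(goal(x,0),vel=.01,orientation=q_down(yaw))
for i in range(4): r.dwell(.3); print(np.round(meas(8)-b,2),r.read_eef_pos())
json.dump([x,yaw],open("st.json","w"))
im=r.read_camera("side"); cv2.imwrite("pics/s3.png",cv2.resize(im[150:350,200:440,::-1],None,fx=3,fy=3)); print(r.read_time())
E
```

```text
-2.6 -0.0979 [-7.43  0.02] 32.83
-2.45 -0.0979 [-7.73  0.02] 33.21
-2.3 -0.0979 [-8.45  0.02] 33.59
-2.15 -0.0979 [-8.98  0.03] 33.98
-2.0 -0.0976 [-9.47  0.01] 34.36
-1.85 -0.0976 [-9.65 -0.01] 34.74
-1.7 -0.0976 [-1.003e+01  1.000e-02] 35.12
-1.55 -0.0976 [-10.35   0.  ] 35.51
-1.4 -0.0976 [-1.111e+01 -1.000e-02] 35.89
-1.25 -0.0976 [-1.131e+01  1.000e-02] 36.27
-1.14 -0.0976 [-11.87  -0.  ] 36.66
[-11.47  -0.02] [ 0.54100592 -0.11289358  0.05802585]
[-12.02   0.  ] [ 0.54098702 -0.11285498  0.0580155 ]
[-11.96   0.02] [ 0.54102701 -0.11289917  0.0580445 ]
[-1.174e+01  1.000e-02] [ 0.54098217 -0.11288692  0.05800584]
38.4417
```

View pics/s3.png

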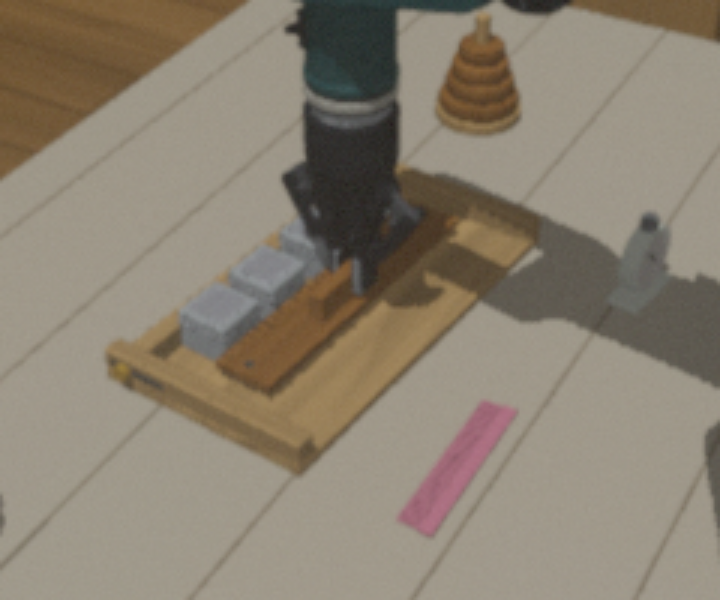

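The tins are in line against the rail at about (220,310), (268,275) and (305,245), with the fourth behind the gripper. The hold was about 12 N with the moment near zero. Now I'll retract and lay the ruler back where it came from.

```bash
python3 - <<'E'
from h import *
import json
x,yaw=json.load(open("st.json"))
r.move_linear(goal(x-.01,0),vel=.02); r.move_linear(goal(-.105,0),vel=.06)
g=goal(-.105,0)[:2]; r.move_linear((*g,.15),vel=.12)
r.reach((.398,.311,.12),q_down(1.752)); r.move_linear((.398,.311,.045),vel=.08); r.dwell(.2)
print(r.move_linear((.398,.311,.034),vel=.01,threshold=3),r.read_eef_pos(),r.read_ft_force(),r.read_time())
r.command_gripper(.045); r.dwell(.2); print(r.read_grip_width(),r.read_ft_force(),r.read_time())
r.move_linear((.398,.311,.13),vel=.1)
r.reach((.30,.30,.28),q_down(1.752)); print(r.read_time())
r.read_camera("top")
E
sed -i 's/^r.read_camera("top"); r.read_camera("side")/cv2.imwrite("pics\/top4.png",cv2.resize(r.read_camera("top")[120:380,90:550,::-1],None,fx=1.7,fy=1.7)); r.read_camera("side")/' meas.py; python3 meas.py
```

```text
True [0.39799392 0.31099562 0.03785226] [-0.01133171  0.57219368  3.43584592] 45.2833
0.04532248891861742 [-0.08149189 -0.36884657  0.75433657] 45.8917
47.725
ruler top (array([0.39664672, 0.3132853 , 1.75199513]), np.float64(0.03667555610050169))
ruler both (array([0.39715011, 0.31265623, 1.75206389]), np.float64(0.1262521080761861))
ruler top (array([0.39291852, 0.33399842, 4.89378787]), np.float64(0.036752189150803624))
ruler both (array([0.39346415, 0.33267752, 4.8963918 ]), np.float64(0.18458610801829622))
tray top (array([ 0.54286291, -0.1127046 , -0.09749319]), np.float64(0.026178964844808576))
tray side (array([ 0.5476151 , -0.11650817, -0.0981274 ]), np.float64(0.22402188517683494))
tin 0.8 (array([ 0.59174162, -0.20677531, -0.0126855 ]), np.float64(0.07955996352029183))
tin 0.75 (array([ 0.60402612, -0.07903373, -0.10230464]), np.float64(0.0779524023349798))
tin 0.65 (array([ 0.60960331, -0.0158689 , -0.07037753]), np.float64(0.09305141411403271))
tin 0.62 (array([ 0.59727241, -0.14928145, -0.14361853]), np.float64(0.10847241222070224))
bottle [0.65593703 0.2792773 ]
comb [0.37316125 0.00768311]
ring_toy [ 0.58628501 -0.45402361]
thermometer [ 0.33809705 -0.26163085]
FL [0.47698739 0.07527935]
FR [ 0.44452352 -0.29181421]
```

View pics/top4.png

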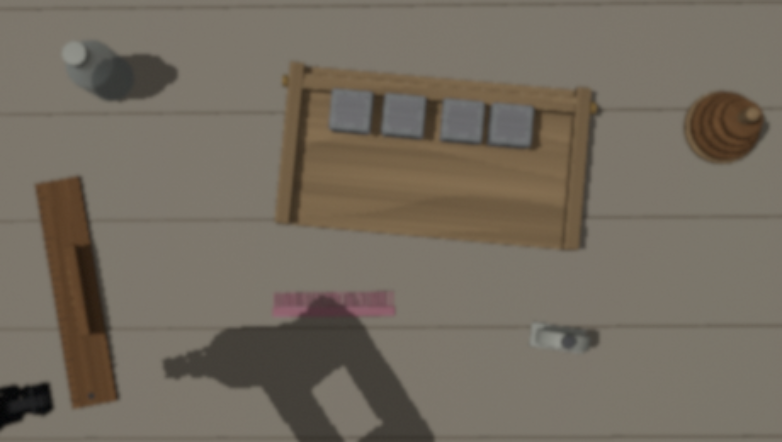

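The four tins stand in one line against the rail; their fitted centres agree within 1 mm along the tray's depth. The ruler lies flat at the left, and the bystanders are where they were.

```bash
python3 -c "
from cell import r
print(r.hand_in())"
```

```text
the job is handed in; nothing more can be done
None
```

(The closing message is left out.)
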